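# Release the test box cover with its twin-button catch

### The job

Release the clear cover of the electrical test box: with the fingertips press both steel catch buttons on its front ledge at the same time and hold them down until the cover has sprung up clear of its catches, then let go and move away, leaving the cover standing ajar on its spring. Work the buttons only: do not push, pry or lift the cover, and leave the stop button and everything else on the bench and the ledge where it is.

Things in the scene. Friction and masses are not known exactly. Their poses are not given: they have to be found in the camera images.
- test_box: electrical safety test box, fixed to the bench: grey steel tray 190 x 240 mm with a clear hinged cover, and along its front (its -x side, roughly towards the robot) a grey ledge 51 mm deep, 240 mm wide, whose top is 98 mm above the bench. Origin on the bench 110 mm behind the front face of the tray, half-way across; x points from the ledge to the rear hinge, y to the left along the ledge, z up. The ledge spans x = -175 to -124 mm
- button_left_top (a point): centre of the top face of the left catch button (left as seen from the robot's side): a plain steel round cap, 22 mm diameter, standing 10 mm proud of the ledge (top 108 mm above the bench) in a flat dark bezel 1.5 mm high. The two buttons are 60 mm apart centre to centre along the box's y axis, 26 mm in front of the cover's front edge
- button_right_top (a point): centre of the top face of the right catch button, the same cap as the left one
- button_left (a joint): travel of the left catch button, m: 0 up, 0.007 fully down (straight down). Sprung: about 1 N starts it, 3 N holds it fully down; it comes back up by itself. Its bolt frees the cover for good beyond about 0.0045; below the cap is a hard stop at 0.007, against which it may be pressed
- button_right (a joint): travel of the right catch button, m, the same as the left one. The cover is held by both bolts: with only one button down it stays shut
- cover (a joint): angle of the cover about its rear hinge, rad: 0 shut. Freed from both bolts, it rises by its own spring, slowly because the hinge is damped: about 0.07 after 1 s, 0.12 after 2 s, and comes to rest at about 0.17 to 0.21 (front edge 34 to 42 mm up). Below about 0.06 the bolts catch it again if the buttons are let up
- cover_edge (a point): middle of the cover's front edge, upper side, 107 mm above the bench when shut. The cover is a clear sheet in an aluminium frame 7 mm thick, hinged along the far side of the tray, 202 mm behind this edge
- stop (a joint): travel of the mushroom button (40 mm diameter) on a yellow stop station 72 x 72 mm, 73 mm tall in all, on the bench to the right of the box, m: 0 up, 0.006 pressed. Not to be pressed
- relay: loose sample relay, an upright cream block 28 x 22 x 36 mm standing on the ledge of the test box near the ledge's left end. A bystander, not to be disturbed; origin at the centre of its underside
- weight_large: loose plain steel calibration weight, 42 mm diameter, 64 mm tall with its knob, on the bench in front of the box. A bystander, not to be disturbed; origin at the centre of its underside
- weight_small: loose plain steel calibration weight, 32 mm diameter, 53 mm tall with its knob, on the bench in front of the box. A bystander, not to be disturbed; origin at the centre of its underside
- multimeter: loose hand multimeter lying on its back, 175 x 82 x 43 mm, on the bench to the left of the box. A bystander, not to be disturbed; origin at the centre of its underside
- screwdriver: loose screwdriver, 190 mm long, lying on the bench close along the right side of the box. A bystander, not to be disturbed; origin at the centre of its underside
- jar: loose jar of terminals, 58 mm diameter, 75 mm tall, on the bench front left of the box. A bystander, not to be disturbed; origin at the centre of its underside
- clamp: loose specimen clamp, 34 x 50 x 58 mm, standing on the bench front right of the box. A bystander, not to be disturbed; origin at the centre of its underside

How it is judged:
By the outcome, as a careful person would: the job done as asked, in the order asked, and still so for the second after the job is handed in, with the robot touching nothing.
It also fails if it takes over 38 s, if anything falls off the work surface, if the arm or the gripper's body presses on something with over 40 N, if the wrist force passes 120 N, or if a joint passes its speed limit or range.

### The arm

A 7-joint arm with a two-finger parallel gripper is mounted at the origin on the work surface. World frame = base frame: x ahead of the robot, y to its left, z up, the work surface at z = 0. Lengths are in m, angles in rad, forces in N, time in s.
With the tool pointing down it reaches from about 0.425 to 0.925 m from the base axis. Payload 6.8 kg.
Tool frame: the origin (TCP) lies midway between the tips of the shut fingers; the grasp point (between the pads) lies 19 mm behind it; z points along the fingers, y is the line along which they close (so a half turn about z gives the same grasp; the last joint's range is limited). The gripper opens to 85 mm and grips with 20 to 120 N. Pads are 22 mm wide; open, the fingers measure 114 mm over their backs; the gripper's body (76 mm by 85 mm) begins 54 mm behind the grasp point. The pads swing forward as they close: fully open they stand 13 mm farther back than shut.
Start: joints at [-1.378, 0.477, 0.022, 1.555, -0.011, 1.109, -0.083], TCP at [0.2, 0.645, 0.231] pointing down, gripper open.
Joint ranges: [-2.96, 2.96], [-0.34, 2.1], [-1.41, 1.46], [0.24, 2.44], [-1.37, 4.51], [0.17, 1.92], [-2.96, 2.96]. Speed limits (rad/s): [2.39, 2.39, 3.14, 3.14, 3.14, 3.14, 3.14].

### API

Orientations are given as a rotation vector (axis times angle).
In Python, from bench import r gives the robot as it stands. The module is installed in compiled form; this text tells all that it offers.
- The arm moves only by the tool apply_moves, never from a script. Its argument "rows" is a list of rows, each a list of 6 numbers: the shift along the tool's x, y, z scaled (see below), then the turn, a rotation vector about the tool's x, y, z scaled (see below). A call has 1 to 5 rows; each row is the pose to reach, as a shift and turn from the pose commanded when the call began, along the tool's axes at that moment; what a row does not reach only later rows make up. The controller multiplies each number of a shift by 0.25 m and each number of a turn by 90 degrees. A row lasts 1/8 s, in which the tool goes at most 62.5 mm and 10.7 degrees, less where a joint would pass 70% of its speed; a pose out of reach is approached as far as the arm can. A call with a number of a shift or a turn outside -1 to 1 is refused whole. A call with a gripper value outside its range is refused whole. "claw" is the opening, from 0 (shut) to 1 (fully open), set as the call begins (left out, the last holds). The fingers move at their own pace and stop on an object; "newtons" is the grip in N (left out, the last holds). Time passes only in rows, so rows that repeat a pose let the fingers close. It gives the time, the measured TCP pose, the force, the opening and the grip force at its end, in the units of the state.
- r.get_obs(): the state, without advancing time (a new reading comes with each control period).
- r.grab_frame(name): name is "scene" or "top"; returns a dict with "pixels" (420x560x3 uint8, red, green, blue), "intrinsics" (3x3 intrinsics, pixels), "eye" and "attitude" of the camera in the world. Camera axes: x right, y up, looking along -z (the intrinsics and any distortion apply to the point x, -y, -z); pixel columns grow to the right and rows downward; lengths in m; the calibration is good to about 2 mm. A picture is of the moment at which its call begins. There is no depth.
- r.hand_in(): hands the job in; it is judged then, once.
Trained networks look in a picture, given as the dict that the camera call returned (one of the last four; its "shot" number tells which), for a name from the list of things; names that differ only in an ending like _2 or _b are one class to them, and where a whole thing is asked for, a point or a joint stands for the part that bears it (a point fixed in the world has none). Each returns a list of dicts, best first, with "conf" (0 to 1); they miss things now and then, are a little off and sometimes report something else, mostly with a low value. They report only what shows in the picture. A call takes as long as a camera call.
- r.search_frame(picture, thing): "rect" ([left, top, width, height] in pixels, round what is visible of it).
- r.outline_of(picture, thing): "pixels" (420x560 bool, what is visible of it) and "rect" ([left, top, width, height] in pixels, round what is visible of it).
- r.landmark_of(picture, thing): "point" ([column, row] in pixels: a listed point, or the origin of a listed thing).
The state is a dict: "clock": time; "joints": joint angles; "qvel": joint speeds; "tau": joint torques, N m; "tcp_pos": TCP position; "orientation": TCP orientation; "contact_force": force on the tool from outside, world axes, zero at the start; "moment": the same for the moment, N m; "grip_width": finger opening in m; "gripper_force": force on a finger pad.
Only numpy, scipy, OpenCV 4.12 (cv2) and the standard library are available. Lean on these libraries where they do the work, as an engineer would, in place of code of your own. Each camera call takes 0.05 s, during which the arm holds its last target. There are 200 camera calls.

## Working session

There is one attempt and no reset: what is moved stays moved. The work goes in short steps, Python scripts to look and compute and a tool call to move; the robot and the scene stay as the last step left them, time stands still between calls to the robot, and variables do not carry over. Pictures are saved under pics/ and viewed, at most 10 in all, crops included, and the job is handed in when it is done.

Besides the shell and the picture viewer there is one more tool, called in YAML: its name, and indented under it one key for each argument. apply_moves: Moves the arm, as the interface text tells. Its arguments: {"type":"object","properties":{"rows":{"type":"array","items":{"type":"array","items":{"type":"number"}}},"claw":{"type":"number"},"newtons":{"type":"number"}},"required":["rows"]}

```bash
mkdir -p pics; cat > h.py <<'E'
from bench import r
import numpy as np, cv2
from scipy.spatial.transform import Rotation as R
def rot(a):
    a=np.array(a,float)
    return a if a.shape==(3,3) else (R.from_rotvec(a).as_matrix() if a.size==3 else R.from_quat(a).as_matrix())
def ray(f,p):
    K=np.array(f["intrinsics"]); d=np.linalg.inv(K)@[p[0],p[1],1]
    return np.array(f["eye"]), rot(f["attitude"])@[d[0],-d[1],-d[2]]
def atz(f,p,z):
    e,d=ray(f,p); return e+d*(z-e[2])/d[2]
def tri(fs,ps):
    A=np.zeros((3,3));b=np.zeros(3)
    for f,p in zip(fs,ps):
        e,d=ray(f,p); d/=np.linalg.norm(d); M=np.eye(3)-np.outer(d,d); A+=M;b+=M@e
    return np.linalg.solve(A,b)
def save(f,n): cv2.imwrite("pics/"+n,f["pixels"][:,:,::-1])
E
python3 - <<'E'
from h import *
np.set_printoptions(precision=4,suppress=True)
s=r.grab_frame("scene");t=r.grab_frame("top")
print({k:v for k,v in s.items() if k!="pixels"}, t["eye"],t["attitude"])
save(s,"s0.png");save(t,"t0.png")
for n,z in [("button_left_top",.108),("button_right_top",.108),("cover_edge",.107),("test_box",0),("relay",.098),("weight_large",0),("weight_small",0),("jar",0),("clamp",0),("stop",.07),("multimeter",0)]:
    for nm,f in (("s",s),("t",t)):
        for d in r.landmark_of(f,n)[:2]: print(n,nm,np.round(d["point"],1),round(d["conf"],2),atz(f,d["point"],z))
print(r.get_obs())
E
```

```text
{'intrinsics': array([[387.9458,   0.    , 279.2517],
       [  0.    , 387.9458, 209.7718],
       [  0.    ,   0.    ,   1.    ]]), 'eye': array([1.0426, 0.4859, 0.5948]), 'attitude': array([0.4511, 1.0496, 2.1803]), 'shot': 1} [0.3234 0.0224 1.2249] [ 0.1731 -0.1652 -1.4774]
button_left_top s [341.2 215.2] 0.56 [0.5242 0.1442 0.108 ]
button_left_top s [450.5 285.2] 0.42 [0.5358 0.3832 0.108 ]
button_left_top t [217.4 222.4] 0.37 [0.5267 0.154  0.108 ]
button_right_top s [317.3 204.9] 0.64 [0.534  0.0889 0.108 ]
button_right_top t [246.1 219.8] 0.56 [0.5384 0.0896 0.108 ]
button_right_top t [299.6 178.8] 0.42 [ 0.6458 -0.0248  0.108 ]
cover_edge s [320.2 215.6] 0.61 [0.5553 0.1156 0.107 ]
cover_edge t [232.9 207.1] 0.84 [0.5655 0.1226 0.107 ]
test_box s [282.3 289.5] 0.96 [0.6787 0.1366 0.    ]
test_box s [269.2 199.4] 0.65 [ 0.495  -0.0986  0.    ]
test_box t [232.6 169.2] 0.63 [0.6873 0.1431 0.    ]
relay s [367.7 231.5] 0.88 [0.5152 0.2044 0.098 ]
relay t [190.5 222.7] 0.7 [0.5224 0.2166 0.098 ]
weight_large s [326.9 212.1] 0.51 [0.4257 0.0365 0.    ]
weight_large t [262.3 268.6] 0.75 [0.4415 0.0448 0.    ]
weight_large t [135.9 183.8] 0.58 [0.6274 0.3834 0.    ]
weight_small s [391.7 246.1] 0.75 [0.4124 0.215  0.    ]
weight_small t [190.6 277.1] 0.51 [0.4058 0.217  0.    ]
jar s [451.7 287.2] 0.63 [0.4266 0.3645 0.    ]
jar t [132.5 267.1] 0.63 [0.4176 0.3613 0.    ]
jar t [262.  269.7] 0.4 [0.4388 0.0453 0.    ]
clamp s [269.7 197.3] 0.61 [ 0.4878 -0.1044  0.    ]
clamp s [319.6 218.3] 0.24 [0.4573 0.0402 0.    ]
clamp t [319.2 254.2] 0.76 [ 0.489  -0.0916  0.    ]Traceback (most recent call last):
  File "<stdin>", line 8, in <module>
ValueError: it knows: button_left_top, button_right_top, clamp, cover_edge, jar, multimeter, relay, screwdriver, test_box, weight_large, weight_small
```

```bash
python3 - <<'E'
from h import *
np.set_printoptions(precision=4,suppress=True)
for n in "st":
    im=cv2.imread(f"pics/{n}0.png")
    c=im[150:300,230:430] if n=="s" else im[120:300,150:350]
    cv2.imwrite(f"pics/{n}0c.png",cv2.resize(c,None,fx=3.3,fy=3.3,interpolation=cv2.INTER_CUBIC))
print(r.get_obs())
E
```

```text
{'clock': 1.0, 'joints': array([-1.3781,  0.477 ,  0.0224,  1.5554, -0.0115,  1.1093, -0.0831]), 'qvel': array([ 0.0006, -0.0002, -0.    ,  0.0018,  0.0009, -0.0007, -0.    ]), 'tau': array([  0.0012, -59.6336,   1.6069, -28.1549,   0.0124,   0.0016,
        -0.    ]), 'tcp_pos': array([0.2   , 0.6447, 0.2313]), 'orientation': array([-0.4707, -3.1061,  0.    ]), 'contact_force': array([ 0.362 ,  0.0376, -0.1116]), 'moment': array([-0.0424, -0.025 ,  0.0409]), 'gripper_force': 0.0, 'grip_width': 0.08564977123011164}
```

View pics/s0c.png

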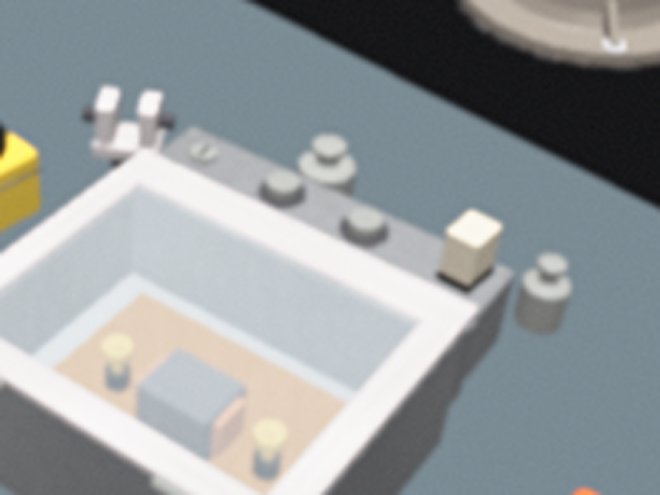

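View pics/t0c.png

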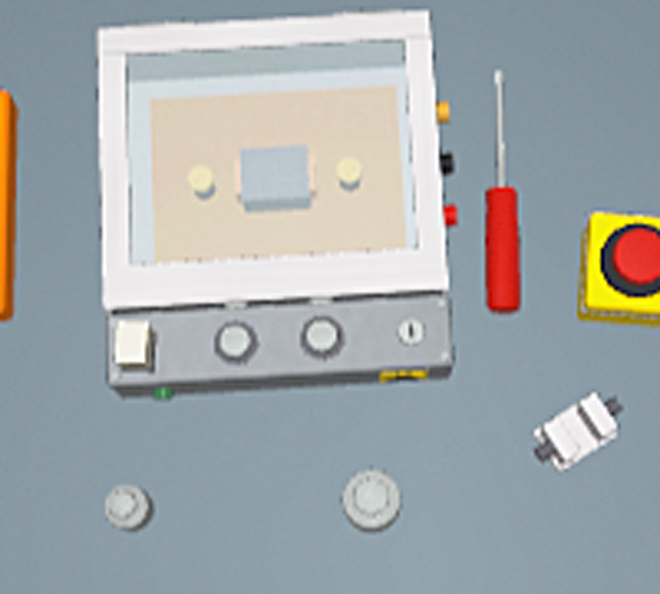

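View pics/s0.png

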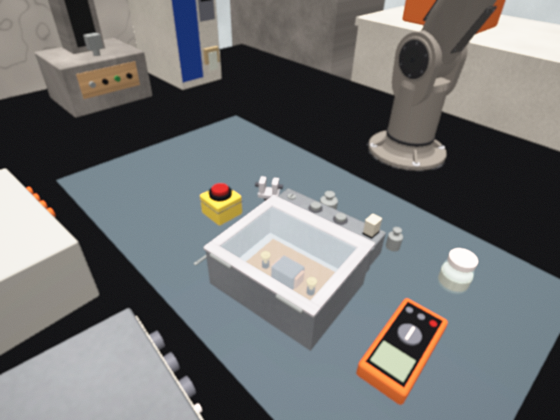

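The scene picture shows the box with its two caps at about (340,217) for the left and (316,205) for the right. The relay is on the ledge at (372,225). In the top view the caps are at about (221.5,223) and (247.6,222). The network's left point in the top view is 4 px off, so I'll refine with circles.

```bash
python3 - <<'E'
from h import *
np.set_printoptions(precision=4,suppress=True)
s=r.grab_frame("scene");t=r.grab_frame("top")
my={"L":([340,216.2],[221.3,223.1]),"R":([315.8,204.8],[247.4,222.0])}
for k,(a,b) in my.items():
    print(k,"tri",tri([s,t],[a,b]),"s",atz(s,a,.108),"t",atz(t,b,.108))
for nm,f in (("s",s),("t",t)):
    for n in ("button_left_top","button_right_top"):
        for d in r.outline_of(f,n)[:2]:
            yx=np.argwhere(d["pixels"]); c=yx.mean(0)[::-1]
            print(nm,n,d["conf"],d["rect"],c,len(yx),atz(f,c,.108))
c=lambda x,y:[150+(x+.5)/3.3-.5,120+(y+.5)/3.3-.5]
for nm,p,z in [("coverFL",c(104,306),.107),("coverFR",c(447,287),.107),("ledgeL",c(110,383),.098),("ledgeR",c(452,366),.098),("coverRL",c(98,30),.107),("coverRR",c(429,11),.107)]: print(nm,atz(t,p,z))
o=r.get_obs(); print(rot(o["orientation"]))
g=cv2.cvtColor(t["pixels"],cv2.COLOR_RGB2GRAY)[205:240,200:270]
b=cv2.resize(g,None,fx=8,fy=8,interpolation=cv2.INTER_CUBIC)
print(cv2.HoughCircles(b,cv2.HOUGH_GRADIENT,1,100,param1=80,param2=15,minRadius=25,maxRadius=60))
cv2.imwrite("pics/tb.png",b)
E
```

```text
L tri [0.5266 0.1444 0.1067] s [0.5284 0.1445 0.108 ] t [0.5258 0.145  0.108 ]
R tri [0.5342 0.0858 0.1065] s [0.536  0.0866 0.108 ] t [0.5336 0.0861 0.108 ]
s button_left_top 0.62 [335.1, 212.4, 9.0, 10.3] [340.2738 217.2143] 84 [0.5306 0.1469 0.108 ]
t button_left_top 0.6 [215.7, 217.1, 12.1, 13.2] [220.9118 223.5   ] 68 [0.5248 0.1458 0.108 ]
t button_right_top 0.45 [243.7, 218.6, 5.2, 9.4] [246.5909 222.1061] 66 [0.5331 0.0879 0.108 ]
t button_right_top 0.37 [180.1, 122.9, 106.1, 116.4] [232.983  181.4427] 11433 [0.6259 0.1286 0.108 ]
coverFL [0.5428 0.2392 0.107 ]
coverFR [0.5771 0.0035 0.107 ]
ledgeL [0.4909 0.23   0.098 ]
ledgeR [ 0.5234 -0.0046  0.098 ]
coverRL [0.744  0.2688 0.107 ]
coverRR [0.7795 0.0327 0.107 ]
[[-0.9551  0.2963  0.    ]
 [ 0.2963  0.9551  0.    ]
 [-0.      0.     -1.    ]]
[[[379.5 132.5  35.5]
  [169.5 146.5  36. ]]]
```

View pics/tb.png

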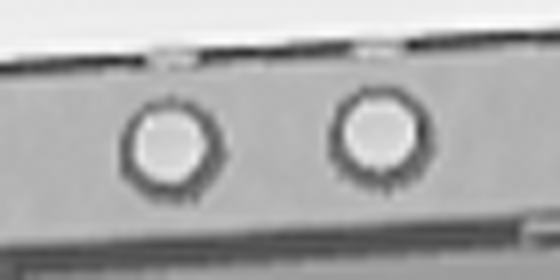

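apply_moves:
  rows:
    - [-0.19, -0.163, 0, 0, 0, 0]
    - [-0.38, -0.326, 0, 0, 0, 0]
    - [-0.57, -0.489, 0, 0, 0, 0]
    - [-0.76, -0.652, 0, 0, 0, 0]
    - [-0.95, -0.815, 0, 0, 0, 0]
  claw: 0.55

```text
clock: 1.92
tcp_pos: [0.3672, 0.3784, 0.2316]
orientation: [0.471, 3.106, 0.001]
contact_force: [1.0, 0.4, 0.2]
grip_width: 0.047
gripper_force: 0.0
```

apply_moves:
  rows:
    - [-0.19, -0.163, 0, 0, 0, -0.06]
    - [-0.38, -0.326, 0, 0, 0, -0.12]
    - [-0.57, -0.489, 0, 0, 0, -0.18]
    - [-0.76, -0.652, 0, 0, 0, -0.24]
    - [-0.945, -0.81, 0, 0, 0, -0.284]

```text
clock: 2.55
tcp_pos: [0.5329, 0.1149, 0.2317]
orientation: [-0.232, 3.132, 0.001]
contact_force: [0.9, 0.9, 1.0]
grip_width: 0.047
gripper_force: 0.0
```

apply_moves:
  rows:
    - [0, 0, 0, 0, 0, 0]
    - [0, 0, 0, 0, 0, 0]
    - [0, 0, 0, 0, 0, 0]
    - [0, 0, 0, 0, 0, 0]

```text
clock: 3.05
tcp_pos: [0.5313, 0.1181, 0.2313]
orientation: [0.232, -3.133, -0.001]
contact_force: [-0.3, 0.6, 0.2]
grip_width: 0.0469
gripper_force: 0.0
```

```bash
cat > st.py <<'E'
from h import *
np.set_printoptions(precision=4,suppress=True)
o=r.get_obs(); M=rot(o["orientation"])
print(o["clock"],o["tcp_pos"],M[:,1],o["contact_force"],o["moment"],o["grip_width"])
print("tool shift to target /0.25:", M.T@(np.array([.532,.1165,.15])-o["tcp_pos"])/.25, "yaw",np.degrees(np.arctan2(-M[0,1],M[1,1])))
E
python3 st.py
```

```text
3.05 [0.5313 0.1181 0.2313] [-0.1472  0.9891  0.0004] [-0.2984  0.6341  0.1655] [0.0199 0.0276 0.0223] 0.04694284576468609
tool shift to target /0.25: [-0.0016 -0.007   0.3253] yaw 8.462285252726618
```

apply_moves:
  rows:
    - [0, -0.005, 0.1, 0, 0, 0]
    - [0, -0.005, 0.2, 0, 0, 0]
    - [0, -0.005, 0.3, 0, 0, 0]
    - [0, -0.005, 0.385, 0, 0, 0]
    - [0, -0.005, 0.385, 0, 0, 0]

```text
clock: 3.68
tcp_pos: [0.5306, 0.1159, 0.1337]
orientation: [0.23, -3.13, 0.001]
contact_force: [-0.5, -0.4, 0.0]
grip_width: 0.0467
gripper_force: 0.0
```

```bash
python3 st.py; python3 - <<'E'
from h import *
s=r.grab_frame("scene");t=r.grab_frame("top")
a=cv2.resize(s["pixels"][150:270,260:400,::-1],None,fx=4.2,fy=4.2,interpolation=cv2.INTER_CUBIC)
b=cv2.resize(t["pixels"][180:280,170:300,::-1],None,fx=3,fy=3,interpolation=cv2.INTER_CUBIC)
cv2.imwrite("pics/a1.png",a);cv2.imwrite("pics/b1.png",b)
E
```

```text
3.675 [0.5306 0.1159 0.1337] [-0.1461  0.9893 -0.0005] [-0.4735 -0.4058  0.0212] [0.0136 0.0102 0.0028] 0.0467380322015308
tool shift to target /0.25: [-0.0056  0.0014 -0.0651] yaw 8.403696089034602
```

View pics/a1.png

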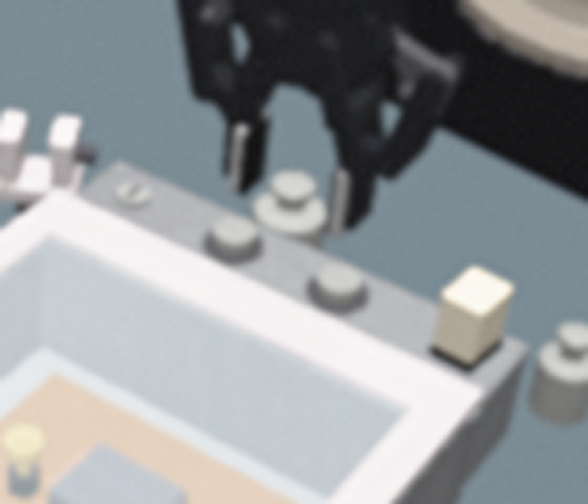

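```bash
python3 - <<'E'
from h import *
np.set_printoptions(precision=1,suppress=True)
s=r.grab_frame("scene");o=r.get_obs();M=rot(o["orientation"])
def proj(f,p):
    c=rot(f["attitude"]).T@(p-np.array(f["eye"])); K=f["intrinsics"]
    return np.array([K[0,2]+K[0,0]*c[0]/-c[2],K[1,2]+K[1,1]*-c[1]/-c[2]])
for dz in (0,.005,.01):
  for y in (-.038,-.0235,.0235,.038):
    for x in(-.011,.011):
      q=proj(s,o["tcp_pos"]+M@[x,y,-dz]); print(dz,y,x,(q-[260,150])*4.2)
E
```

```text
0 -0.038 -0.011 [210.8 188.9]
0 -0.038 0.011 [235.9 168.5]
0 -0.0235 -0.011 [236.  200.2]
0 -0.0235 0.011 [260.9 179.4]
0 0.0235 -0.011 [321.  238.1]
0 0.0235 0.011 [345.1 216. ]
0 0.038 -0.011 [348.2 250.2]
0 0.038 0.011 [372.  227.7]
0.005 -0.038 -0.011 [211.5 180.4]
0.005 -0.038 0.011 [236.7 160.1]
0.005 -0.0235 -0.011 [236.9 191.7]
0.005 -0.0235 0.011 [261.8 170.9]
0.005 0.0235 -0.011 [322.2 229.5]
0.005 0.0235 0.011 [346.3 207.5]
0.005 0.038 -0.011 [349.6 241.6]
0.005 0.038 0.011 [373.4 219.2]
0.01 -0.038 -0.011 [212.2 171.9]
0.01 -0.038 0.011 [237.5 151.6]
0.01 -0.0235 -0.011 [237.7 183.1]
0.01 -0.0235 0.011 [262.7 162.5]
0.01 0.0235 -0.011 [323.4 220.8]
0.01 0.0235 0.011 [347.6 198.9]
0.01 0.038 -0.011 [350.9 232.9]
0.01 0.038 0.011 [374.8 210.6]
```

apply_moves:
  rows:
    - [-0.005, 0, 0.04, 0, 0, 0]
    - [-0.005, 0, 0.085, 0, 0, 0]
    - [-0.005, 0, 0.085, 0, 0, 0]
    - [-0.005, 0, 0.085, 0, 0, 0]

```text
clock: 4.32
tcp_pos: [0.5333, 0.1155, 0.1137]
orientation: [0.228, -3.133, 0.0]
contact_force: [-1.1, 0.3, -0.2]
grip_width: 0.047
gripper_force: 0.0
```

```bash
python3 st.py; python3 - <<'E'
from h import *
s=r.grab_frame("scene");t=r.grab_frame("top")
a=cv2.resize(s["pixels"][170:240,285:365,::-1],None,fx=7,fy=7,interpolation=cv2.INTER_CUBIC)
b=cv2.resize(t["pixels"][190:250,190:280,::-1],None,fx=7,fy=7,interpolation=cv2.INTER_CUBIC)
cv2.imwrite("pics/a2.png",a);cv2.imwrite("pics/b2.png",b)
E
```

```text
4.325 [0.5333 0.1155 0.1137] [-0.1446  0.9895 -0.0001] [-1.1184  0.2793 -0.1641] [0.0032 0.008  0.0256] 0.046975045774080404
tool shift to target /0.25: [ 0.0045  0.0045 -0.1453] yaw 8.312965305084973
```

View pics/a2.png

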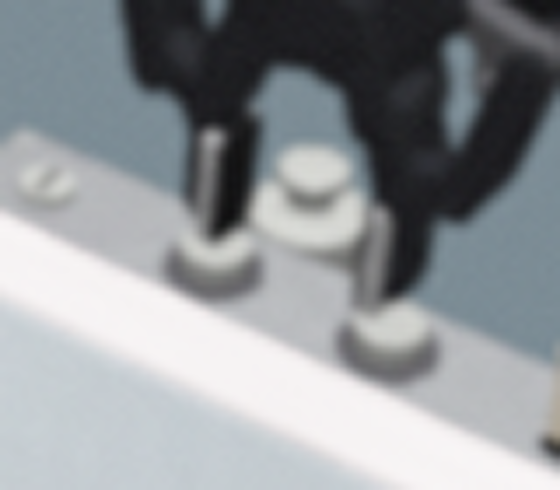

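View pics/b2.png

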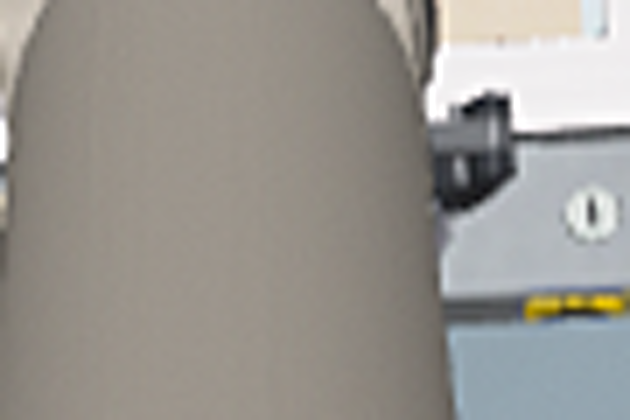

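The scene view shows both tips centred above their caps, with the caps at about (217,248) and (391,325) in the crop. In the top view the arm hides the buttons. I'll go down and watch the force.

apply_moves:
  rows:
    - [0.002, 0.002, 0.02, 0, 0, 0]
    - [0.002, 0.002, 0.04, 0, 0, 0]
    - [0.002, 0.002, 0.04, 0, 0, 0]

```text
clock: 4.8
tcp_pos: [0.5327, 0.1162, 0.1036]
orientation: [0.228, -3.133, -0.0]
contact_force: [0.6, 0.3, 1.7]
grip_width: 0.0467
gripper_force: 0.8
```

apply_moves:
  rows:
    - [0, 0, 0.012, 0, 0, 0]
    - [0, 0, 0.012, 0, 0, 0]

```text
clock: 5.05
tcp_pos: [0.5328, 0.1162, 0.1009]
orientation: [-0.228, 3.133, 0.0]
contact_force: [-0.3, -0.1, 4.1]
grip_width: 0.047
gripper_force: 2.1
```

apply_moves:
  rows:
    - [0, 0, 0.01, 0, 0, 0]
    - [0, 0, 0.018, 0, 0, 0]
    - [0, 0, 0.018, 0, 0, 0]

```text
clock: 5.42
tcp_pos: [0.5328, 0.1162, 0.0983]
orientation: [-0.228, 3.133, 0.001]
contact_force: [-8.2, -0.6, 24.0]
grip_width: 0.047
gripper_force: 12.2
```

Both caps are on their hard stops. Now I'll hold them there.

apply_moves:
  rows:
    - [0, 0, -0.002, 0, 0, 0]
    - [0, 0, -0.002, 0, 0, 0]
    - [0, 0, -0.002, 0, 0, 0]
    - [0, 0, -0.002, 0, 0, 0]
    - [0, 0, -0.002, 0, 0, 0]

```text
clock: 6.05
tcp_pos: [0.5328, 0.1162, 0.0984]
orientation: [-0.228, 3.133, 0.001]
contact_force: [-5.5, -1.4, 19.8]
grip_width: 0.0467
gripper_force: 9.7
```

apply_moves:
  rows:
    - [0, 0, 0, 0, 0, 0]
    - [0, 0, 0, 0, 0, 0]
    - [0, 0, 0, 0, 0, 0]
    - [0, 0, 0, 0, 0, 0]
    - [0, 0, 0, 0, 0, 0]

```text
clock: 6.68
tcp_pos: [0.5328, 0.1162, 0.0984]
orientation: [-0.228, 3.133, 0.001]
contact_force: [-6.2, -0.1, 19.8]
grip_width: 0.0471
gripper_force: 9.7
```

apply_moves:
  rows:
    - [0, 0, 0, 0, 0, 0]
    - [0, 0, 0, 0, 0, 0]
    - [0, 0, 0, 0, 0, 0]
    - [0, 0, 0, 0, 0, 0]
    - [0, 0, 0, 0, 0, 0]

```text
clock: 7.3
tcp_pos: [0.5328, 0.1162, 0.0984]
orientation: [-0.228, 3.133, 0.001]
contact_force: [-6.7, -1.2, 19.2]
grip_width: 0.0473
gripper_force: 9.7
```

apply_moves:
  rows:
    - [0, 0, 0, 0, 0, 0]
    - [0, 0, 0, 0, 0, 0]
    - [0, 0, 0, 0, 0, 0]
    - [0, 0, 0, 0, 0, 0]
    - [0, 0, 0, 0, 0, 0]

```text
clock: 7.92
tcp_pos: [0.5328, 0.1162, 0.0984]
orientation: [-0.228, 3.133, 0.001]
contact_force: [-7.2, -0.2, 20.2]
grip_width: 0.047
gripper_force: 9.7
```

```bash
python3 st.py; python3 - <<'E'
from h import *
s=r.grab_frame("scene")
a=cv2.resize(s["pixels"][150:310,190:390,::-1],None,fx=3.5,fy=3.5,interpolation=cv2.INTER_CUBIC)
cv2.imwrite("pics/a3.png",a)
for d in r.landmark_of(s,"cover_edge")[:2]: print(d)
E
```

```text
7.925 [0.5328 0.1162 0.0984] [-0.1446  0.9895  0.0007] [-7.2362 -0.2248 20.2147] [-0.1874  1.4124  0.016 ] 0.047031942502211134
tool shift to target /0.25: [ 0.003   0.0018 -0.2064] yaw 8.316339140682876
{'point': [320.6, 206.7], 'conf': 0.79}
```

View pics/a3.png

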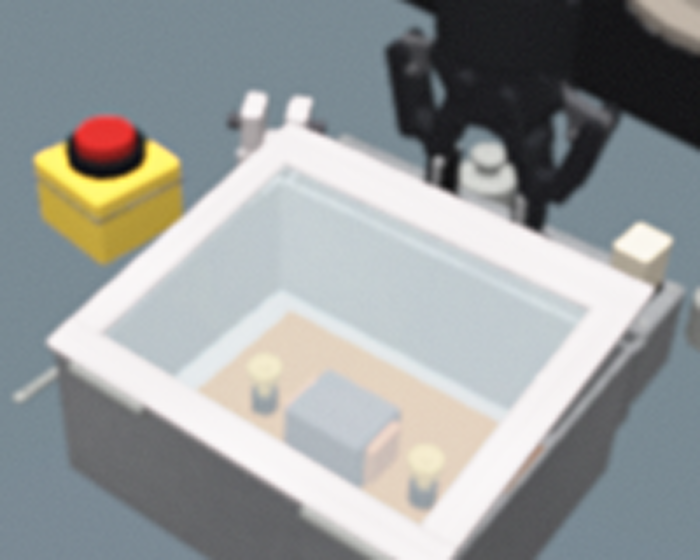

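The cover has lifted, as the gap along its left side shows. I'll hold longer so it gets well clear.

apply_moves:
  rows:
    - [0, 0, 0, 0, 0, 0]
    - [0, 0, 0, 0, 0, 0]
    - [0, 0, 0, 0, 0, 0]
    - [0, 0, 0, 0, 0, 0]
    - [0, 0, 0, 0, 0, 0]

```text
clock: 8.65
tcp_pos: [0.5328, 0.1162, 0.0984]
orientation: [-0.228, 3.133, 0.001]
contact_force: [-6.7, -0.4, 19.5]
grip_width: 0.0468
gripper_force: 9.7
```

apply_moves:
  rows:
    - [0, 0, 0, 0, 0, 0]
    - [0, 0, 0, 0, 0, 0]
    - [0, 0, 0, 0, 0, 0]
    - [0, 0, 0, 0, 0, 0]
    - [0, 0, 0, 0, 0, 0]

```text
clock: 9.28
tcp_pos: [0.5328, 0.1162, 0.0984]
orientation: [-0.228, 3.133, 0.001]
contact_force: [-6.0, 0.1, 19.6]
grip_width: 0.0469
gripper_force: 9.7
```

apply_moves:
  rows:
    - [0, 0, 0, 0, 0, 0]
    - [0, 0, 0, 0, 0, 0]
    - [0, 0, 0, 0, 0, 0]
    - [0, 0, 0, 0, 0, 0]
    - [0, 0, 0, 0, 0, 0]

```text
clock: 9.9
tcp_pos: [0.5328, 0.1162, 0.0984]
orientation: [-0.228, 3.133, 0.001]
contact_force: [-5.8, 0.4, 19.9]
grip_width: 0.0469
gripper_force: 9.7
```

```bash
python3 - <<'E'
from h import *
s=r.grab_frame("scene")
d=r.landmark_of(s,"cover_edge")[0]; p=d["point"]
e,v=ray(s,p)
x0=np.array([.532,.1165])+.026*np.array([.9895,.144])
# height where the ray meets the vertical plane of the edge
n=np.array([.9895,.144,0]); k=n@(np.array([*x0,0])-e)/(n@v); print(p,d["conf"],e+k*v)
o=r.get_obs();print(o["contact_force"],o["clock"])
E
```

```text
[322.3, 203.6] 0.72 [0.55784893 0.11940616 0.14071899]
[-6.97843786 -0.09214107 18.35433506] 10.0
```

The cover edge is at z = 0.141, about 33 mm up, so it's clear of the catches. Lifting off now.

apply_moves:
  rows:
    - [0, 0, -0.03, 0, 0, 0]
    - [0, 0, -0.08, 0, 0, 0]
    - [0, 0, -0.16, 0, 0, 0]
    - [0.05, 0, -0.26, 0, 0, 0]
    - [0.1, 0, -0.36, 0, 0, 0]

```text
clock: 10.62
tcp_pos: [0.5075, 0.1121, 0.1876]
orientation: [0.227, -3.133, 0.001]
contact_force: [0.0, 0.8, -0.3]
grip_width: 0.0466
gripper_force: 0.0
```

apply_moves:
  rows:
    - [0, 0.15, -0.15, 0, 0, 0]
    - [0, 0.3, -0.3, 0, 0, 0]
    - [0, 0.5, -0.4, 0, 0, 0]
    - [0, 0.7, -0.4, 0, 0, 0]
    - [0, 0.9, -0.4, 0, 0, 0]

```text
clock: 11.25
tcp_pos: [0.4752, 0.3363, 0.2876]
orientation: [-0.227, 3.132, 0.001]
contact_force: [-0.0, 0.0, -0.3]
grip_width: 0.0467
gripper_force: 0.0
```

apply_moves:
  rows:
    - [0, 0.1, 0, 0, 0, 0]
    - [0, 0.2, 0, 0, 0, 0]
    - [0, 0.2, 0, 0, 0, 0]
    - [0, 0.2, 0, 0, 0, 0]
    - [0, 0.2, 0, 0, 0, 0]

```text
clock: 11.88
tcp_pos: [0.469, 0.3828, 0.2869]
orientation: [-0.224, 3.133, -0.001]
contact_force: [0.4, -0.3, 0.6]
grip_width: 0.047
gripper_force: 0.0
```

```bash
python3 st.py; python3 - <<'E'
from h import *
s=r.grab_frame("scene");t=r.grab_frame("top")
cv2.imwrite("pics/f.png",np.hstack([cv2.resize(s["pixels"][140:320,180:480,::-1],(400,240)),cv2.resize(t["pixels"][110:300,110:410,::-1],(400,253))[:240]]))
for n in ("relay","weight_large","weight_small","jar","clamp"):
  for f in(s,t):
    for d in r.landmark_of(f,n)[:1]: print(n,np.round(d["point"],1))
d=r.landmark_of(s,"cover_edge")[0];print(d)
E
```

```text
11.875 [0.469  0.3828 0.2869] [-0.1422  0.9898 -0.0006] [ 0.3901 -0.2883  0.6357] [ 0.0225  0.0197 -0.0075] 0.04704520702448866
tool shift to target /0.25: [-0.0977 -1.09    0.5484] yaw 8.177373906696305
relay [366.9 232. ]
relay [190.7 225.9]
weight_large [326.8 213.1]
weight_large [260.7 265.8]
weight_small [391.2 246.7]
weight_small [192.7 275.2]
jar [449.7 284.8]
jar [132.  270.7]
clamp [266.5 199.4]
clamp [320.5 254.4]
{'point': [324.1, 203.3], 'conf': 0.85}
```

View pics/f.png

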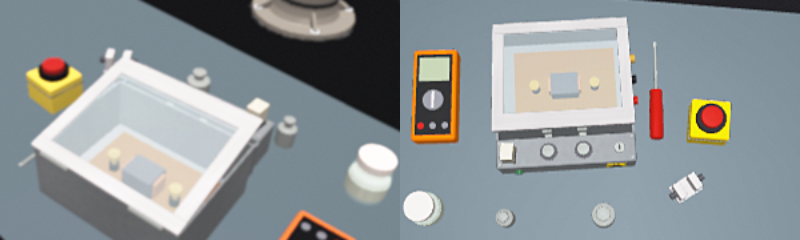

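The cover stands ajar, both buttons are back up, the bystanders haven't moved, and the arm is clear and still.

```bash
python3 -c "
from bench import r
print(r.hand_in())"
```

```text
the job is handed in; nothing more can be done
None
```

Job handed in at about 12 s: I pressed both catch buttons together and held them until the cover's front edge was about 33 mm up, then let go and moved away, leaving the cover ajar; in the last pictures nothing else on the bench or ledge had moved.

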